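# Put four bench items away in their matching parking trays

## Robot

A 7-joint arm with a two-finger parallel gripper is mounted at the origin on a cart in front of the work surface, level with it; the furniture and walls round the work are solid. World frame = base frame: x ahead of the robot, y to its left, z up, the work surface at z = 0. Lengths are in m, angles in rad, forces in N, time in s.
With the tool pointing down it reaches from about 0.425 to 0.95 m from the base axis. Payload 16.7 kg.
Tool frame: the origin (TCP) lies on the centre line of the jaws, within the pads' length; the fingertips stand 14 mm ahead of it and the grasp point (between the pads) lies 5 mm behind it (manip.tip_extent is the distance from the TCP to the fingertips, in m); z points along the fingers, y is the line along which they close (so a half turn about z gives the same grasp; the last joint's range is limited). The gripper opens to 94 mm and grips with 3 to 60 N. Pads are 16 mm wide; open, the fingers measure 119 mm over their backs; the gripper's body (75 mm by 177 mm) begins 78 mm behind the grasp point.
Start: joints at [-1.411, 0.426, 0.074, 1.606, -0.034, 1.111, -0.067], TCP at [0.205, 0.643, 0.219] pointing down, gripper open.
Joint ranges: [-2.85, 2.85], [-0.5, 2.14], [-1.23, 1.37], [0.21, 2.46], [-1.02, 4.16], [0.16, 2.05], [-2.73, 2.73]. Speed limits (rad/s): [1.89, 1.89, 2.39, 2.39, 3.01, 3.01, 3.01].

## Interface

Orientations are given as a unit quaternion [w, x, y, z].
In Python, from rig import manip, viewer, finish_job gives the robot as it stands.
- The arm moves only by the shell command python3 -m crank 'ROWS' [FORCE]. ROWS is JSON, a list of rows, each a list of 5 numbers: the closure, from 0 (fully open) to 1 (shut), then the shift along the tool's x, y, z in cm, then the turn about the tool's z in degrees. In form: [[grip, x, y, z, yaw], ...]. A call has exactly 10 rows; each row shifts and turns the commanded pose from where the row before left it, along the tool's axes as they then stand; what a row does not reach is not made up. A row lasts 1/8 s, in which the tool goes at most 62.5 mm and 10.7 degrees, less where a joint would pass 70% of its speed; a pose out of reach is approached as far as the arm can. A call with a gripper value outside its range is refused whole. The fingers move at their own pace and stop on an object; FORCE is the grip in N (left out, the last holds). Time passes only in rows, so rows that do not move let the fingers close, or fill a call up. It gives the time, the measured TCP pose, the force, the opening and the grip force at its end, in the units of the state.
- manip.get_state(): the state, without advancing time (a new reading comes with each control period).
- viewer.grab_frame(name): name is "scene" or "top"; returns a dict with "frame" (400x640x3 uint8, blue, green, red), "K" (3x3 intrinsics, pixels), "camera_from_world" (4x4, takes a point from world to camera coordinates). Camera axes: x right, y down, z forward; pixel columns grow to the right and rows downward; lengths in m; the calibration is good to about 2 mm. A picture is of the moment at which its call begins. There is no depth.
- finish_job(): hands the job in; it is judged then, once.
The state is a dict: "time": time; "qpos": joint angles; "joint_vel": joint speeds; "tau": joint torques, N m; "ee_pos": TCP position; "orientation": TCP orientation; "ft_force": force on the tool from outside, world axes, zero at the start; "wrist_torque": the same for the moment, N m; "gripper_width": finger opening in m; "finger_force": force on a finger pad.
Only numpy, scipy, OpenCV 4.12 (cv2) and the standard library are available. Lean on these libraries where they do the work, as an engineer would, in place of code of your own. Each camera call takes 0.05 s, during which the arm holds its last target. There are 200 camera calls.

## Task

Tidy the soldering place for the next student: put the flux tin into the small round tray, the tip cleaner into the large round tray, the box of tips into the oblong tray and the transformer into the nearly square tray. Each must stand upright, flat on the floor of its own tray and not on a rim, and be let go. Leave the blue pliers and the tweezers where they lie.

Things in the scene. Friction and masses are not known exactly. Their poses are not given: they have to be found in the camera images.
- tin: Small round pale brass-coloured flux tin with press lid, diameter 30 mm, 13 mm high, about 28 g. Take it across the diameter with the very fingertips. Loose. Origin: centre of its underside; z up as it stands.
- cleaner: Soldering-tip cleaner: round black pot with brass wool in its open top, diameter 58 mm, the pot 29 mm high, about 85 g. Take it from above across the outside of the pot. Loose. Origin: centre of its underside; z up as it stands.
- tip_box: Oblong dark box under a pale, clear lid that shows a row of soldering tips (it looks whitish and striped from above), 46 mm along its x, 72 mm along its y, 23 mm high, about 60 g. Take it across the 46 mm width (close along its x). Loose. Origin: centre of its underside; z up as it stands.
- transformer: Small mains transformer: grey laminated core with a yellow winding, 0.31 kg (not the other one, out of reach at the far left). 50 mm along its x, 44 mm along its y, 36 mm high. Take it across the 44 mm between the flat core faces (close along its y, 13 to 27 mm above its underside). Loose. Origin: centre of its underside; z up as it stands.
- tray_small_round: The smallest tray: shallow round dish, pocket diameter 46 mm, outside 54 mm; for the tin. Fixed. White plastic rim, walls 4 mm thick, round a flat grey floor; floor 3 mm, rim top 7 mm above its origin. Origin: centre of the pocket, level with the bench mat's top; z up.
- tray_large_round: Large shallow round dish, pocket diameter 74 mm, outside 82 mm; for the tip cleaner. Fixed. White plastic rim, walls 4 mm thick, round a flat grey floor; floor 3 mm, rim top 7 mm above its origin. Origin: centre of the pocket, level with the bench mat's top; z up.
- tray_oblong: Shallow oblong tray, pocket 62 mm along its x and 88 mm along its y, outside 70 x 96 mm; for the tip box, long side along long side (either way round). Fixed. White plastic rim, walls 4 mm thick, round a flat grey floor; floor 3 mm, rim top 7 mm above its origin. Origin: centre of the pocket, level with the bench mat's top; z up.
- tray_square: Shallow, nearly square tray, pocket 66 mm along its x and 60 mm along its y, outside 74 x 68 mm; for the transformer, sides parallel to the tray's (any quarter turn fits). Fixed. White plastic rim, walls 4 mm thick, round a flat grey floor; floor 3 mm, rim top 7 mm above its origin. Origin: centre of the pocket, level with the bench mat's top; z up.
- pliers: Flat pliers with blue handles, lying at the far left of the work, 134 mm long along y, 47 mm wide, 12 mm high; a bystander. Origin: centre of the underside.
- tweezers: Metal pointed tweezers lying on the near left of the work, 112 mm long along y, 14 mm wide, 10 mm high; a bystander. Origin: centre of the underside. (Fixed between the left and right work areas: a vise 0.17 m high, a magnifier stand 0.22 m high and the iron's cable hanging up to 0.17 m high; carry things above them.)
Not all that is in view belongs to the job. There is more than one size of the transformer; the one meant has the size given above.

How it is judged:
At the end, for the whole second after the job is handed in: Each thing is in its own tray: within 13 mm of the pocket centre, its underside on the pocket floor (1 to 5.5 mm above the tray's origin; the floor is at 3 mm), upright within 0.06 rad and at rest (under 0.02 m/s) (horizontal distance between tin and tray_small_round below 0.013 m and z of tin in the frame of tray_small_round between 0.001 and 0.0055 m and angle between each of tin, cleaner, tip_box, transformer's own z axis and vertical below 0.06 rad and linear speed of each of tin, cleaner, tip_box, transformer below 0.02 m/s and horizontal distance between cleaner and tray_large_round below 0.013 m and z of cleaner in the frame of tray_large_round between 0.001 and 0.0055 m and horizontal distance between tip_box and tray_oblong below 0.013 m and z of tip_box in the frame of tray_oblong between 0.001 and 0.0055 m and horizontal distance between transformer and tray_square below 0.013 m and z of transformer in the frame of tray_square between 0.001 and 0.0055 m); the robot touches nothing.
It fails at once if The pliers are moved by more than 30 mm (distance of pliers from where it was at the start of the episode above 0.03 m).
It fails at once if The tweezers are moved by more than 30 mm (distance of tweezers from where it was at the start of the episode above 0.03 m).
It also fails if it takes over 144 s, if anything falls off the work surface, if the arm or the gripper's body presses on something with over 40 N, if the wrist force passes 120 N, or if a joint passes its speed limit or range.

## Working session

There is one attempt and no reset: what is moved stays moved. The work goes in short steps, Python scripts to look and compute and a shell command to move; the robot and the scene stay as the last step left them, time stands still between calls to the robot, and variables do not carry over. Pictures are saved under pics/ and viewed, at most 14 in all, crops included, and the job is handed in when it is done.

```bash
ls; mkdir -p pics
python3 - <<'E'
from rig import manip, viewer
import cv2, numpy as np
for n in ("scene","top"):
    d=viewer.grab_frame(n); cv2.imwrite(f"pics/{n}0.png",d["frame"]); np.savez(f"pics/{n}0.npz",**d)
    print(n,d["K"].tolist(),np.round(d["camera_from_world"],4).tolist())
print(manip.get_state(), manip.tip_extent)
E
```

```text
pics
scene [[418.7620725223301, 0.0, 310.42784546198345], [0.0, 418.7620725223301, 193.99695601776276], [0.0, 0.0, 1.0]] [[-0.8504, -0.5257, -0.0237, 0.4331], [-0.2377, 0.4239, -0.874, 0.1398], [0.4695, -0.7375, -0.4854, 1.1096], [0.0, 0.0, 0.0, 1.0]]
top [[363.57903821261056, 0.0, 314.7999460725766], [0.0, 363.57903821261056, 195.37815627005864], [0.0, 0.0, 1.0]] [[-0.0453, -0.999, 0.0001, 0.0166], [-0.9716, 0.044, -0.2324, 0.5153], [0.2321, -0.0107, -0.9726, 0.9821], [0.0, 0.0, 0.0, 1.0]]
{'time': 0.1, 'qpos': array([-1.41149663,  0.42664695,  0.0738714 ,  1.60652343, -0.03409482,
        1.11081658, -0.06713286]), 'joint_vel': array([ 0.0005085 , -0.00102559, -0.00054444, -0.00123418, -0.00307053,
       -0.00118698, -0.00016063]), 'tau': array([ 7.95417902e-03, -9.37460589e+01,  3.67680162e+00, -4.55046344e+01,
       -4.85248072e-02,  1.66961225e-02,  4.68116400e-05]), 'ee_pos': array([0.20506635, 0.64270235, 0.21886984]), 'orientation': array([-4.25990722e-05,  1.53825792e-01,  9.88097821e-01, -5.65688018e-04]), 'ft_force': array([-0.22761472, -0.33809355,  0.40673627]), 'wrist_torque': array([-0.01032052,  0.02928958,  0.01645154]), 'finger_force': 0.0, 'gripper_width': 0.09391833227781471} 0.014
```

View pics/top0.png

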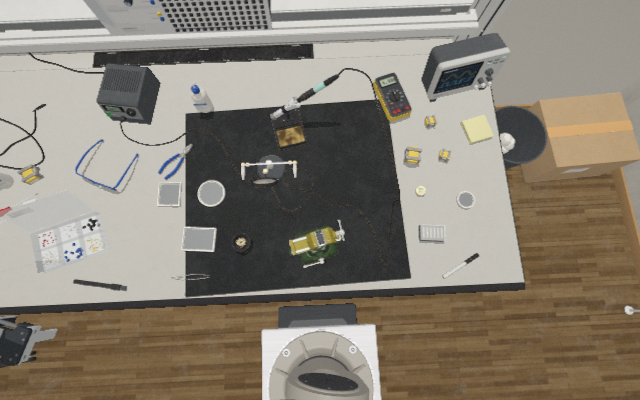

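View pics/scene0.png

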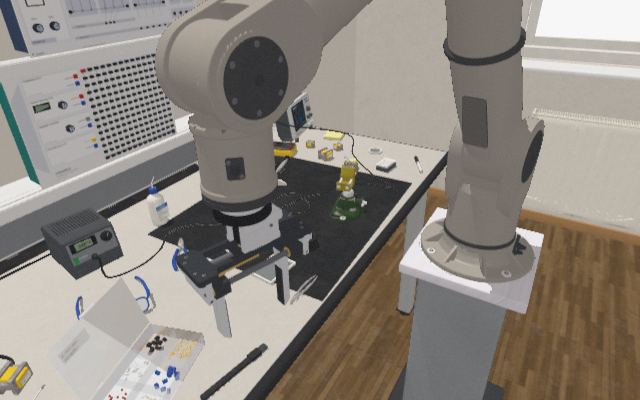

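```bash
cat > h.py <<'E'
import numpy as np, cv2
def load(f):
    d=np.load(f); return d["frame"],d["K"],d["camera_from_world"]
def ray(K,T,uv):
    r=T[:3,:3].T@(np.linalg.inv(K)@np.array([uv[0],uv[1],1.])); return -T[:3,:3].T@T[:3,3], r/np.linalg.norm(r)
def onz(K,T,uv,z):
    c,r=ray(K,T,uv); return c+r*(z-c[2])/r[2]
def tri(K1,T1,a,K2,T2,b):
    c1,r1=ray(K1,T1,a);c2,r2=ray(K2,T2,b)
    s=np.linalg.lstsq(np.c_[r1,-r2],c2-c1,rcond=None)[0]
    p,q=c1+r1*s[0],c2+r2*s[1]; return (p+q)/2,np.linalg.norm(p-q)
def proj(K,T,p):
    q=K@(T[:3,:3]@np.asarray(p)+T[:3,3]); return q[:2]/q[2]
E
python3 - <<'E'
from h import *
t,K,T=load("pics/top0.npz"); s,Ks,Ts=load("pics/scene0.npz")
print("cams",ray(K,T,(320,200))[0],ray(Ks,Ts,(320,200))[0])
for n,p in dict(bigtr=(413,156),tr2=(431,121),tr3=(445,155),tin=(421,190),small=(466,200),box=(432,233),clean=(241,242),sq=(169,194),large=(211,193),obl=(199,239),pl=(175,160),tw=(190,277)).items(): print(n,onz(K,T,p,0.01).round(3),proj(Ks,Ts,onz(K,T,p,0.01)).round())
R=lambda im,f:cv2.resize(im,None,fx=f,fy=f,interpolation=cv2.INTER_CUBIC)
out=np.zeros((600,800,3),np.uint8)
a=R(t[100:250,400:490],4); out[:600,:360]=a
b=R(t[170:260,150:260],4); out[:360,360:800]=b
c=R(s[125:185,290:400],4); out[360:600,360:800]=c
cv2.imwrite("pics/comp.png",out)
E
```

```text
cams [0.27345291 0.0043792  1.074915  ] [-0.11940941  0.98672806  0.67107298]
bigtr [ 0.639 -0.316  0.01 ] [325. 154.]
tr2 [ 0.753 -0.386  0.01 ] [309. 143.]
tr3 [ 0.638 -0.416  0.01 ] [337. 146.]
tin [ 0.53  -0.329  0.01 ] [351. 159.]
small [ 0.493 -0.46   0.01 ] [374. 149.]
box [ 0.398 -0.346  0.01 ] [385. 164.]
clean [0.397 0.214 0.01 ] [304. 241.]
sq [0.552 0.431 0.01 ] [205. 267.]
large [0.549 0.305 0.01 ] [239. 242.]
obl [0.412 0.337 0.01 ] [273. 264.]
pl [0.659 0.418 0.01 ] [179. 251.]
tw [0.304 0.36  0.01 ] [304. 284.]
```

View pics/comp.png

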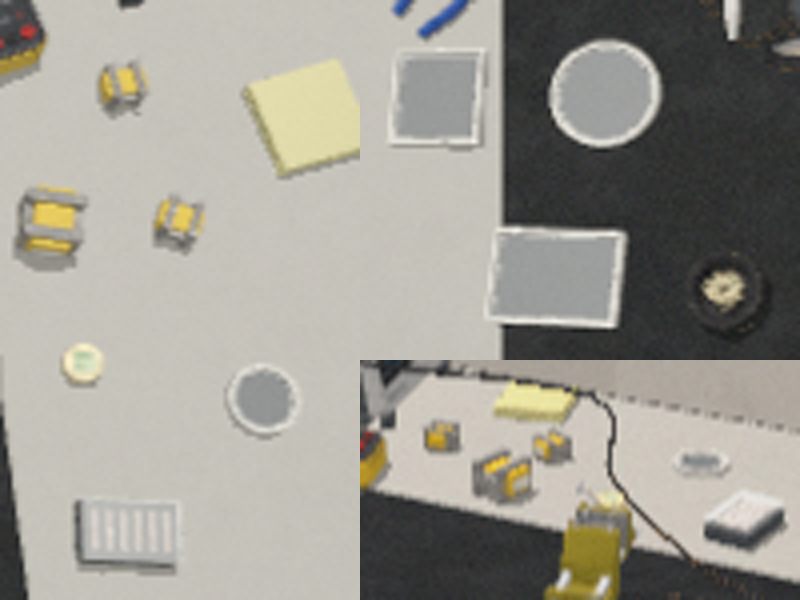

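Run:
```python
from h import *
t,K,T=load("pics/top0.npz"); s,Ks,Ts=load("pics/scene0.npz")
for n,p in dict(sq=(169,194),large=(211,193),obl=(199,239),small=(466,200),bench=(440,180),bench2=(175,225),tin=(421,190),shadow=(410,165),boxlid=(432,225)).items(): print(n,t[p[1],p[0]])
print(s[148,373+3],s[140,400])
R=lambda im,f:cv2.resize(im,None,fx=f,fy=f,interpolation=cv2.INTER_CUBIC)
out=np.zeros((600,800,3),np.uint8)
out[:300,:300]=R(t[140:170,400:430],10)
out[:300,300:600]=R(s[140:170,310:340],10)
out[300:600,:400]=R(t[215:245,412:452],10)
out[300:600,400:800]=R(s[140:170,365:405],10)
cv2.imwrite("pics/zoom.png",out)
```

```text
sq [154 155 153]
large [159 160 158]
obl [155 157 156]
small [149 149 147]
bench [186 195 198]
bench2 [185 194 198]
tin [194 225 216]
shadow [137 144 146]
boxlid [197 200 201]
[175 182 187] [159 167 175]
```

View pics/zoom.png

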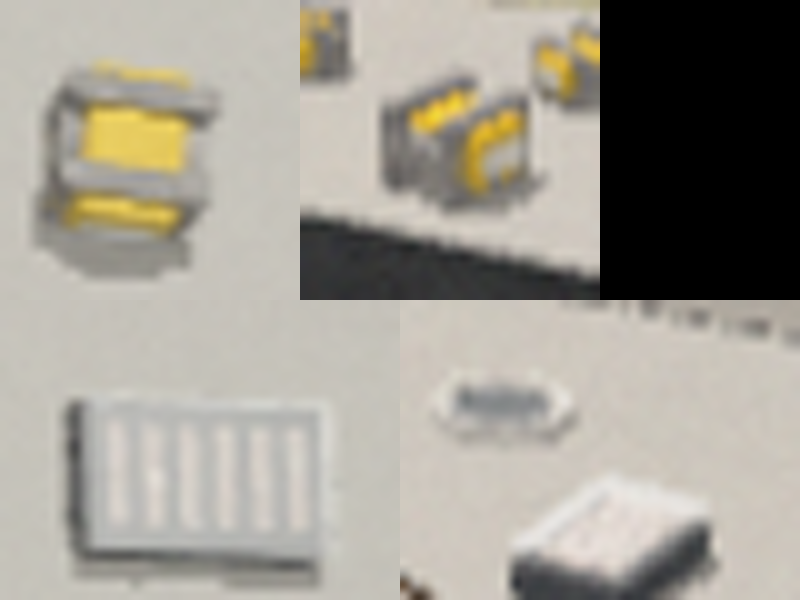

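Run:
```python
from h import *
t,K,T=load("pics/top0.npz"); s,Ks,Ts=load("pics/scene0.npz")
z=.036
# transformer corners top view, pixel = 400+c/10-.45
for n,p in dict(FL=(72,72),FR=(215,88),NL=(68,195),NR=(203,195),yfar=(140,62),ynear=(120,232)).items():
    uv=(400+p[0]/10-.45,140+p[1]/10-.45); print(n,onz(K,T,uv,.036 if n[0]!='y' else .02).round(4))
def P(p): return (310+(p[0]-300)/10-.45,140+p[1]/10-.45)
for n,a,b in (("FR",(212,90),(475,78)),("FL",(72,72),(385,105)),("NR",(203,175),(525,95)),("NL",(70,195),(445,130))):
    print("tri",n,tri(K,T,(400+a[0]/10-.45,140+a[1]/10-.45),Ks,Ts,P(b)))
# box
for n,p in dict(a=(85,402),b=(325,405),c=(322,555),d=(80,550)).items():
    uv=(412+p[0]/10-.45,215+(p[1]-300)/10-.45); print("box",n,onz(K,T,uv,.023).round(4))
def P2(p): return (365+(p[0]-400)/10-.45,140+(p[1]-300)/10-.45)
for n,a,b in (("a",(85,402),(512,548)),("b",(325,405),(612,475)),("c",(322,555),(712,520)),("d",(80,550),(612,590))):
    print("tri",n,tri(K,T,(412+a[0]/10-.45,215+(a[1]-300)/10-.45),Ks,Ts,P2(b)))
# trays
for n,(x0,y0,x1,y1) in dict(sq=(155,180,184,209),large=(195,178,227,209),obl=(179,224,218,254),small=(455,188,478,212)).items():
    g=t[y0:y1,x0:x1].astype(int); m=((abs(g.mean(2)-153)<18)&(np.ptp(g,2)<9)).astype(np.uint8)
    k,l,st,c=cv2.connectedComponentsWithStats(m); i=1+st[1:,4].argmax()
    pts=np.argwhere(l==i)[:,::-1]+[x0,y0]
    w=np.array([onz(K,T,q,.003)[:2] for q in pts]); r=cv2.minAreaRect((w*1000).astype(np.float32))
    print(n,st[i],w.mean(0).round(4),np.round(r[0],1),np.round(r[1],1),r[2])
h=cv2.cvtColor(t,cv2.COLOR_BGR2HSV)
g=t[180:200,410:432].astype(int); m=(g[:,:,1]-g[:,:,0]>16); pts=np.argwhere(m)[:,::-1]+[410,180]
w=np.array([onz(K,T,q,.012)[:2] for q in pts]);print("tin",len(w),w.mean(0).round(4),np.ptp(w,0))
g=t[228:258,225:258].astype(int); m=(g.mean(2)<32); print(g[5,3],g[14,8],g[25,25])
m=(g[:,:,2]-g[:,:,0]>25);pts=np.argwhere(m)[:,::-1]+[225,228];w=np.array([onz(K,T,q,.03)[:2] for q in pts]);print("wool",len(w),w.mean(0),np.ptp(w,0))
```

```text
FL [ 0.6604 -0.2927  0.036 ]
FR [ 0.6533 -0.3355  0.036 ]
NL [ 0.6212 -0.2874  0.036 ]
NR [ 0.6194 -0.328   0.036 ]
yfar [ 0.6686 -0.3185  0.02  ]
ynear [ 0.614  -0.3065  0.02  ]
tri FR (array([ 0.64819764, -0.33838679,  0.03115158]), np.float64(0.01304215515139135))
tri FL (array([ 0.65884903, -0.29449157,  0.03315605]), np.float64(0.005383786882537698))
tri NR (array([ 0.62166992, -0.33232603,  0.03133224]), np.float64(0.011853598334410482))
tri NL (array([ 0.62414924, -0.2888248 ,  0.03114694]), np.float64(0.002774597945104491))
box a [ 0.4226 -0.31    0.023 ]
box b [ 0.4185 -0.3799  0.023 ]
box c [ 0.375  -0.3734  0.023 ]
box d [ 0.3797 -0.3037  0.023 ]
tri a (array([ 0.42234424, -0.31195755,  0.01780189]), np.float64(0.0020623912919491656))
tri b (array([ 0.41554323, -0.38185131,  0.02108802]), np.float64(0.0069496636727651795))
tri c (array([ 0.37315944, -0.37801603,  0.01331244]), np.float64(0.0060569594946382165))
tri d (array([ 0.38023984, -0.30694365,  0.01262341]), np.float64(0.0009864551845690304))
sq [  4   4  20  21 357] [0.5536 0.4354] [553.9 435.2] [56.5 62.5] 88.0335693359375
large [  5   4  23  22 387] [0.5515 0.3078] [552.8 307. ] [67.6 65.7] 87.40533447265625
obl [  4   4  31  22 553] [0.4131 0.3422] [414.7 342.5] [84.2 59.7] 85.04072570800781
small [  4   5  14  14 148] [ 0.497  -0.4623] [ 496.7 -463. ] [39.  41.1] 15.789311408996582
tin 89 [ 0.5281 -0.3256] [0.02842608 0.03153641]
[45 47 47] [42 43 44] [52 52 51]
wool 66 [0.39638034 0.21180828] [0.02342568 0.02580595]
```

```bash
cat > go.py <<'E'
import sys, numpy as np
from scipy.spatial.transform import Rotation as Ro
from rig import manip
s=manip.get_state(); R=Ro.from_quat(np.roll(s["orientation"],-1)).as_matrix()
x,y,z,a=map(float,sys.argv[1:5]); d=R.T@(np.array([x,y,z])-s["ee_pos"])*100
b=np.degrees(np.arctan2(R[1,1],R[0,1])); w=(b-a+180)%360-180
print("t",round(s["time"],2),"pos",s["ee_pos"].round(4),"closing",b.round(1),"tilt",round(np.degrees(np.arccos(-R[2,2])),2),"| shift cm",d.round(2),"yaw",round(w,1),"q7",s["qpos"][6].round(2),"f",s["ft_force"].round(1),"w",round(s["gripper_width"],4))
E
python3 go.py 0.5 0.0 0.33 72
```

```text
t 0.1 pos [0.2051 0.6427 0.2189] closing 72.3 tilt 0.07 | shift cm [-47.64 -52.28 -11.05] yaw 0.3 q7 -0.07 f [-0.2 -0.3  0.4] w 0.0939
```

```bash
python3 -m crank '[[0,0,0,-5.5,0],[0,0,0,-5.5,0],[0,-3.9,-4.3,0,0],[0,-3.9,-4.3,0,0],[0,-3.9,-4.3,0,0],[0,-3.9,-4.3,0,0],[0,-3.9,-4.3,0,0],[0,-3.9,-4.3,0,0],[0,-3.9,-4.3,0,0],[0,-3.9,-4.3,0,0]]'; python3 go.py .528 -.326 .33 72
```

```text
time: 1.35
ee_pos: [0.3982, 0.2185, 0.3294]
orientation: [-0.0, 0.154, 0.988, 0.0]
ft_force: [0.4, 0.0, 0.6]
gripper_width: 0.0937
finger_force: 0.0
t 1.35 pos [0.3982 0.2185 0.3294] closing 72.3 tilt 0.01 | shift cm [-28.91 -47.93  -0.07] yaw 0.3 q7 0.6 f [0.4 0.  0.6] w 0.0937
```

```bash
python3 -m crank '[[0,-2.9,-4.8,0,0],[0,-2.9,-4.8,0,0],[0,-2.9,-4.8,0,0],[0,-2.9,-4.8,0,0],[0,-2.9,-4.8,0,0],[0,-2.9,-4.8,0,0],[0,-2.9,-4.8,0,0],[0,-2.9,-4.8,0,0],[0,-2.9,-4.8,0,0],[0,-2.9,-4.8,0,0]]'; python3 go.py .528 -.326 .10 72
python3 - <<'E'
from rig import viewer
import cv2, numpy as np
d=viewer.grab_frame("scene"); np.savez("pics/scene1.npz",**d); d2=viewer.grab_frame("top"); np.savez("pics/top1.npz",**d2)
R=lambda im,f:cv2.resize(im,None,fx=f,fy=f,interpolation=cv2.INTER_CUBIC)
out=np.zeros((600,800,3),np.uint8)
out[:400,:800]=R(d["frame"][210:310,150:350],4)
out[400:,:400]=R(d2["frame"][170:270,150:350],2)
out[400:,400:]=R(d["frame"][120:220,250:450],2)
cv2.imwrite("pics/c1.png",out)
E
```

```text
time: 2.6
ee_pos: [0.5288, -0.3263, 0.329]
orientation: [-0.0, 0.153, 0.988, -0.0]
ft_force: [0.6, 1.1, 0.8]
gripper_width: 0.0938
finger_force: 0.0
t 2.6 pos [ 0.5288 -0.3263  0.329 ] closing 72.4 tilt 0.03 | shift cm [7.00e-02 1.00e-02 2.29e+01] yaw 0.4 q7 2.01 f [0.6 1.1 0.8] w 0.0938
```

View pics/c1.png

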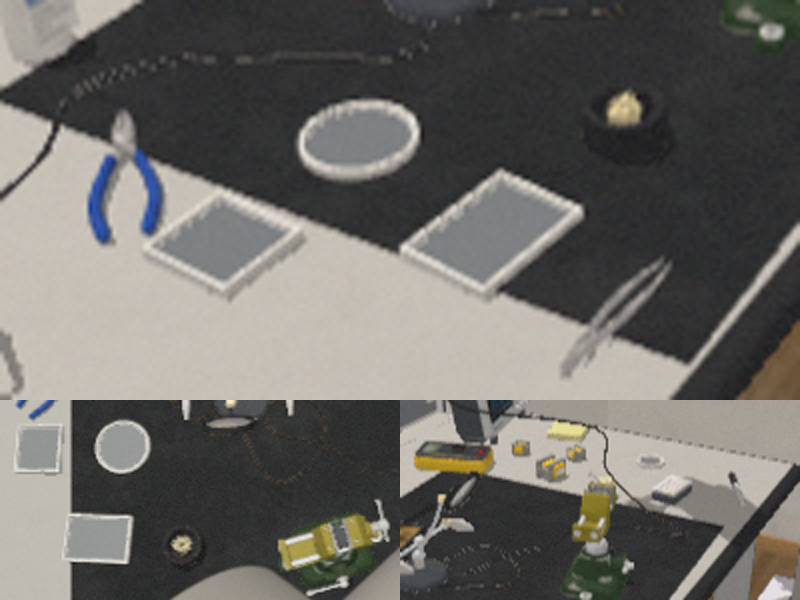

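Run:
```python
from h import *
t,K,T=load("pics/top0.npz"); s,Ks,Ts=load("pics/scene1.npz")
def cen(im,box,f):
    x0,y0,x1,y1=box; g=im[y0:y1,x0:x1].astype(int); m=f(g).astype(np.uint8)
    k,l,st,c=cv2.connectedComponentsWithStats(m); i=1+st[1:,4].argmax()
    cn=cv2.findContours((l==i).astype(np.uint8),0,1)[0][0]; M=cv2.moments(cv2.convexHull(cn))
    return (M["m10"]/M["m00"]+x0,M["m01"]/M["m00"]+y0),st[i][2:]
print(s[270,205],s[245,240],s[268,275],s[237,306])
ft=lambda g:(abs(g.mean(2)-153)<18)&(np.ptp(g,2)<9)
fs=lambda g:(g.mean(2)>95)&(g.mean(2)<155)&(g[:,:,0]>=g[:,:,2]-5)
fw=lambda g:g[:,:,2]-g[:,:,0]>20
for n,a,b,f1,f2 in (("sq",(155,180,184,209),(184,255,228,285),ft,fs),("large",(195,178,227,209),(222,232,258,258),ft,fs),("obl",(179,224,218,254),(248,250,298,286),ft,fs),("wool",(225,228,258,258),(297,225,318,245),fw,fw)):
    p,sp=cen(t,a,f1);q,sq=cen(s,b,f2); X,e=tri(K,T,p,Ks,Ts,q); z=.003 if n!="wool" else X[2]
    print(n,np.round(p,1),sp,np.round(q,1),sq,X.round(4),round(e,4),"scene@z",onz(Ks,Ts,q,z).round(4),"top",onz(K,T,p,z).round(4))
p,_=cen(t,(455,188,478,212),ft); q=(365+(503-400)/10-.45,140+103/10-.45)
print("small",tri(K,T,p,Ks,Ts,q),onz(K,T,p,.003))
# large tray rim outer ellipse, top; pot outline on mat
g=cv2.resize(t[225:262,220:262],None,fx=10,fy=10,interpolation=cv2.INTER_CUBIC); g=cv2.convertScaleAbs(g,alpha=3.0)
g2=cv2.convertScaleAbs(cv2.resize(s[225:255,290:325],None,fx=10,fy=10,interpolation=cv2.INTER_CUBIC),alpha=3.)
out=np.zeros((370,780,3),np.uint8); out[:,:420]=g; out[:300,420:770]=g2; cv2.imwrite("pics/pot.png",out)
```

```text
[130 129 124] [130 126 125] [129 127 126] [153 203 221]
sq [168.6 194.1] [ 20  21 357] [204.7 269.8] [ 32  19 322] [0.5524 0.4345 0.0042] 0.0018 scene@z [0.5526 0.4334 0.003 ] top [0.5535 0.4355 0.003 ]
large [210.7 192.6] [ 23  22 387] [239.1 243.8] [ 26  14 271] [0.5501 0.3065 0.0045] 0.0036 scene@z [0.5496 0.3047 0.003 ] top [0.5521 0.3079 0.003 ]
obl [198.  238.5] [ 31  22 553] [272.4 267.5] [ 38  26 465] [0.4127 0.3413 0.0031] 0.0038 scene@z [0.4107 0.3408 0.003 ] top [0.4144 0.3423 0.003 ]
wool [240.6 241.8] [10 11 72] [305.8 236.7] [ 9  8 60] [0.3946 0.2117 0.0243] 0.0041 scene@z [0.3925 0.2113 0.0243] top [0.3965 0.2127 0.0243]
small (array([ 0.49423406, -0.46299561,  0.00402003]), np.float64(0.004998554582145785)) [ 0.49677531 -0.46252905  0.003     ]
```

View pics/pot.png

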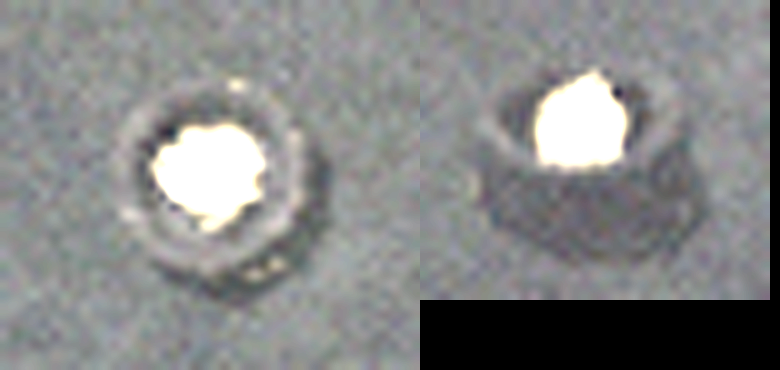

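```bash
python3 -m crank '[[0,0,0,5,0],[0,0,0,5,0],[0,0,0,5,0],[0,0,0,4,0],[0.3,0,0,3.5,0],[0.45,0,0,2.5,0],[0.45,0,0,0,0],[0.45,0,0,0,0],[0.45,0,0,0,0],[0.45,0,0,0,0]]' 10; python3 go.py .528 -.326 .020 72
```

```text
time: 3.95
ee_pos: [0.5286, -0.325, 0.0803]
orientation: [0.001, 0.154, 0.988, -0.0]
ft_force: [-0.4, -0.1, 0.2]
gripper_width: 0.0515
finger_force: 0.0
t 3.95 pos [ 0.5286 -0.325   0.0803] closing 72.3 tilt 0.07 | shift cm [ 0.03 -0.11  6.03] yaw 0.3 q7 2.19 f [-0.4 -0.1  0.2] w 0.0515
```

```bash
python3 -m crank '[[0.45,0.2,0,2,0],[0.45,0,-0.1,2,0],[0.45,0,0,1,0],[0.45,0,0,1,0],[0.45,0,0,0,0],[0.8,0,0,0,0],[0.8,0,0,0,0],[0.8,0,0,0,0],[0.8,0,0,0,0],[0.8,0,0,0,0]]' 10; python3 go.py .494 -.463 .07 72
```

```text
time: 5.2
ee_pos: [0.5263, -0.3254, 0.0198]
orientation: [0.0, 0.154, 0.988, -0.0]
ft_force: [0.8, 1.0, 6.3]
gripper_width: 0.029
finger_force: 10.0
t 5.2 pos [ 0.5263 -0.3254  0.0198] closing 72.3 tilt 0.03 | shift cm [ -1.11 -14.09  -5.02] yaw 0.3 q7 2.25 f [0.8 1.  6.3] w 0.029
```

```bash
python3 -m crank '[[0.8,0,0,-2,0],[0.8,0,0,-3,0],[0.8,-0.3,-4,0,0],[0.8,-0.4,-4,0,0],[0.8,-0.4,-4,0,0],[0.8,0,-2.1,0,0],[0.8,0,0,0,0],[0.8,0,0,1,0],[0.8,0,0,1,0],[0.8,0,0,0,0]]'; python3 go.py .495 -.463 .024 72
python3 - <<'E'
from rig import viewer
import cv2, numpy as np
d=viewer.grab_frame("scene"); np.savez("pics/scene2.npz",**d); d2=viewer.grab_frame("top"); np.savez("pics/top2.npz",**d2)
R=lambda im,f:cv2.resize(im,None,fx=f,fy=f,interpolation=cv2.INTER_CUBIC)
out=np.zeros((600,800,3),np.uint8)
out[:,:400]=R(d2["frame"][150:250,420:487],6)[:600,:400]
out[:,400:]=R(d["frame"][100:200,340:407],6)[:600,:400]
cv2.imwrite("pics/c2.png",out)
E
```

```text
time: 6.45
ee_pos: [0.4936, -0.4616, 0.0482]
orientation: [-0.001, 0.153, 0.988, 0.001]
ft_force: [0.4, -0.7, -0.3]
gripper_width: 0.0293
finger_force: 10.0
t 6.45 pos [ 0.4936 -0.4616  0.0482] closing 72.4 tilt 0.11 | shift cm [-0.18 -0.09  2.42] yaw 0.4 q7 2.4 f [ 0.4 -0.7 -0.3] w 0.0293
```

View pics/c2.png

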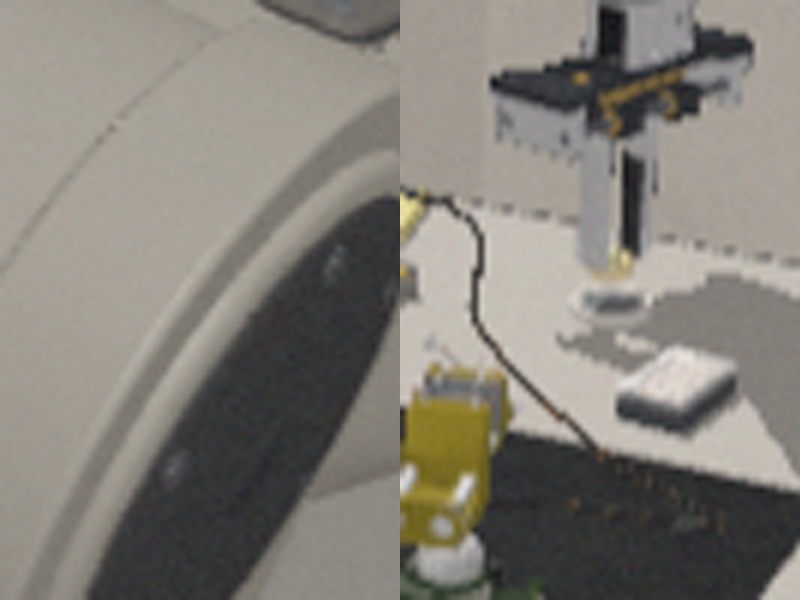

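The tin is in the jaws over the small tray (scene crop (610,270), with the tray at (612,300)). Next I lower and release it.

```bash
python3 -m crank '[[0.8,-0.15,-0.1,0.8,0],[0.8,0,0,0.8,0],[0.8,0,0,0.5,0],[0.8,0,0,0.3,0],[0.8,0,0,0,0],[0.8,0,0,0,0],[0.8,0,0,0,0],[0.8,0,0,0,0],[0.8,0,0,0,0],[0.8,0,0,0,0]]'; python3 go.py .495 -.463 .024 72
```

```text
time: 7.8
ee_pos: [0.4948, -0.4644, 0.0255]
orientation: [-0.0, 0.154, 0.988, -0.0]
ft_force: [0.2, -1.6, -1.1]
gripper_width: 0.0293
finger_force: 10.0
t 7.8 pos [ 0.4948 -0.4644  0.0255] closing 72.3 tilt 0.0 | shift cm [0.02 0.14 0.15] yaw 0.3 q7 2.42 f [ 0.2 -1.6 -1.1] w 0.0293
```

```bash
python3 -m crank '[[0.8,0,0.1,0.1,0],[0.8,0,0,0.1,0],[0.8,0,0,0.05,0],[0.8,0,0,0,0],[0.8,0,0,0,0],[0.55,0,0,0,0],[0.5,0,0,0,0],[0.5,0,0,0,0],[0.5,0,0,0,0],[0.5,0,0,0,0]]'; python3 go.py .399 -.342 .13 -5
```

```text
time: 9.05
ee_pos: [0.495, -0.4634, 0.0229]
orientation: [-0.0, 0.154, 0.988, -0.0]
ft_force: [0.2, 1.0, -0.6]
gripper_width: 0.0477
finger_force: 0.0
t 9.05 pos [ 0.495  -0.4634  0.0229] closing 72.3 tilt 0.01 | shift cm [ 12.84   8.65 -10.71] yaw 77.3 q7 2.42 f [ 0.2  1.  -0.6] w 0.0477
```

```bash
python3 -m crank '[[0.5,0,0,-2,0],[0.5,0,0,-4,0],[0,0,0,-5,0],[0,4.3,2.9,0,0],[0,4.3,2.9,0,0],[0,4.2,2.9,0,0],[0,0,0,0,10],[0,0,0,0,10],[0,0,0,0,10],[0,0,0,0,10]]'; python3 -m crank '[[0,0,0,0,10],[0,0,0,0,10],[0,0,0,0,10],[0,0,0,0,7.3],[0,0,0,0,0],[0,0,0,0,0],[0,0,0,0,0],[0,0,0,0,0],[0,0,0,0,0],[0,0,0,0,0]]'; python3 go.py .398 -.342 .022 -5
python3 - <<'E'
from rig import viewer
import cv2, numpy as np
d=viewer.grab_frame("scene"); np.savez("pics/scene3.npz",**d); d2=viewer.grab_frame("top"); np.savez("pics/top3.npz",**d2)
R=lambda im,f:cv2.resize(im,None,fx=f,fy=f,interpolation=cv2.INTER_CUBIC)
out=np.zeros((600,800,3),np.uint8)
out[:,:400]=R(d2["frame"][150:250,400:500],4)[:400,:400].repeat(1,0) if 0 else cv2.resize(d2["frame"][130:280,395:495],(400,600))
out[:,400:]=R(d["frame"][100:200,345:412],6)[:600,:400]
cv2.imwrite("pics/c3.png",out)
E
```

```text
time: 10.3
ee_pos: [0.3998, -0.3417, 0.1342]
orientation: [0.001, 0.485, 0.874, 0.001]
ft_force: [1.2, -0.2, -0.3]
gripper_width: 0.094
finger_force: 0.0
time: 11.55
ee_pos: [0.3995, -0.3417, 0.133]
orientation: [-0.0, 0.737, 0.676, -0.0]
ft_force: [0.0, -0.1, 0.7]
gripper_width: 0.0937
finger_force: 0.0
t 11.55 pos [ 0.3995 -0.3417  0.133 ] closing -5.0 tilt 0.0 | shift cm [-0.05 -0.15 11.1 ] yaw 0.0 q7 1.19 f [ 0.  -0.1  0.7] w 0.0937
```

View pics/c3.png

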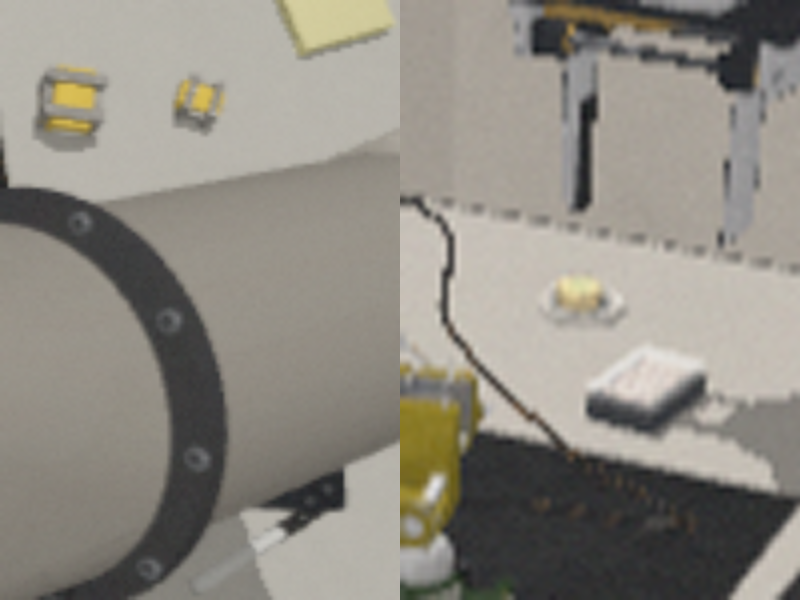

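The tin stands in its dish (right crop, about (580,290)). The box is clear below the open jaws.

```bash
python3 -m crank '[[0,0,-0.1,3,0],[0,0,0,3,0],[0.15,0,0,2,0],[0.15,0,0,1.5,0],[0.15,0,0,1,0],[0.15,0,0,0.6,0],[0.15,0,0,0,0],[0.7,0,0,0,0],[0.7,0,0,0,0],[0.7,0,0,0,0]]' 15;  python3 -m crank '[[0.7,0,0,0,0],[0.7,0,0,0,0],[0.7,0,0,-1,0],[0.7,0,0,-3,0],[0.7,0,0,-5,0],[0.7,0,0,-5,0],[0.7,0,0,-5,0],[0.7,0,0,-5,0],[0.7,0,0,-5,0],[0.7,0,0,0,0]]';python3 go.py .413 .3415 .31 -5
```

```text
time: 12.9
ee_pos: [0.3987, -0.3416, 0.0222]
orientation: [0.0, 0.737, 0.676, 0.0]
ft_force: [-1.2, 0.0, -0.4]
gripper_width: 0.0534
finger_force: 0.0
time: 14.15
ee_pos: [0.399, -0.3428, 0.3151]
orientation: [0.002, 0.737, 0.675, 0.002]
ft_force: [-0.7, 0.6, -1.5]
gripper_width: 0.0456
finger_force: 15.0
t 14.15 pos [ 0.399  -0.3428  0.3151] closing -5.0 tilt 0.34 | shift cm [68.29 -4.59  0.53] yaw -0.0 q7 0.82 f [-0.7  0.6 -1.5] w 0.0456
```

```bash
python3 -m crank '[[0.7,4,2.5,0,0],[0.7,4,2.5,0,0],[0.7,4,2.5,0,0],[0.7,4,2.5,0,0],[0.7,5.5,0,0,0],[0.7,5.5,0,0,0],[0.7,5.5,0,0,0],[0.7,5.5,0,0,0],[0.7,5.5,0,0,0],[0.7,5.5,0,0,0]]';  python3 -m crank '[[0.7,3.9,-2.9,0,0],[0.7,3.9,-2.9,0,0],[0.7,3.9,-2.9,0,0],[0.7,3.8,-2.9,0,0],[0.7,3.8,-3,0,0],[0.7,0,0,4,0],[0.7,0,0,5,0],[0.7,0,0,5,0],[0.7,0,0,5,0],[0.7,0,0,3,0]]';python3 go.py .4125 .3415 .026 -5
```

```text
time: 15.4
ee_pos: [0.5402, 0.1396, 0.3111]
orientation: [-0.0, 0.737, 0.676, -0.001]
ft_force: [0.4, -0.2, -1.2]
gripper_width: 0.0461
finger_force: 15.0
time: 16.65
ee_pos: [0.4112, 0.341, 0.0889]
orientation: [0.001, 0.738, 0.675, -0.002]
ft_force: [0.8, -0.2, -0.5]
gripper_width: 0.0459
finger_force: 15.0
t 16.65 pos [0.4112 0.341  0.0889] closing -5.1 tilt 0.23 | shift cm [0.09 0.13 6.29] yaw -0.1 q7 -0.31 f [ 0.8 -0.2 -0.5] w 0.0459
```

```bash
python3 -m crank '[[0.7,0.1,0.1,2,0],[0.7,0,0,2,0],[0.7,0,0,0,0],[0.7,0,0,0,0],[0.7,0,0,0,0],[0.7,0,0,0,0],[0.7,0,0,0,0],[0.7,0,0,0,0],[0.7,0,0,0,0],[0.7,0,0,0,0]]';python3 go.py .4125 .3415 .026 -5
python3 - <<'E'
from rig import viewer
import cv2, numpy as np
d=viewer.grab_frame("scene"); np.savez("pics/scene4.npz",**d); d2=viewer.grab_frame("top"); np.savez("pics/top4.npz",**d2)
out=np.zeros((600,800,3),np.uint8)
out[:,:400]=cv2.resize(d2["frame"][180:300,150:230],(400,600))
out[:,400:]=cv2.resize(d["frame"][205:310,240:310],(400,600))
cv2.imwrite("pics/c4.png",out)
E
```

```text
time: 17.9
ee_pos: [0.4133, 0.3438, 0.052]
orientation: [-0.0, 0.737, 0.676, -0.0]
ft_force: [0.7, 0.0, -0.3]
gripper_width: 0.0459
finger_force: 15.0
t 17.9 pos [0.4133 0.3438 0.052 ] closing -5.0 tilt 0.01 | shift cm [-0.23 -0.06  2.6 ] yaw 0.0 q7 -0.26 f [ 0.7  0.  -0.3] w 0.0459
```

View pics/c4.png

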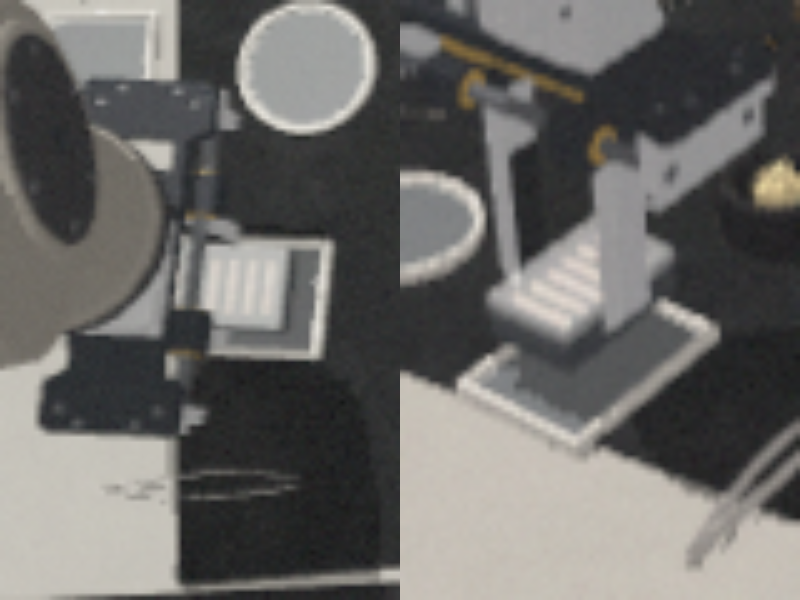

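The box sits parallel over the oblong tray (left crop, lid around (245,290)). Next I lower and release it.

```bash
python3 -m crank '[[0.7,-0.2,0,0.8,0],[0.7,0,0,0.8,0],[0.7,0,0,0.5,0],[0.7,0,0,0.3,0],[0.7,0,0,0.2,0],[0.7,0,0,0.1,0],[0.7,0,0,0,0],[0.7,0,0,0,0],[0.7,0,0,0,0],[0.7,0,0,0,0]]';python3 go.py .4125 .3415 .025 -5
```

```text
time: 19.25
ee_pos: [0.4131, 0.342, 0.0256]
orientation: [-0.001, 0.737, 0.676, 0.0]
ft_force: [-5.5, -2.4, 17.0]
gripper_width: 0.046
finger_force: 15.0
t 19.25 pos [0.4131 0.342  0.0256] closing -5.0 tilt 0.06 | shift cm [-0.06 -0.06  0.06] yaw 0.0 q7 -0.22 f [-5.5 -2.4 17. ] w 0.046
```

```bash
python3 -m crank '[[0.4,0,0,0,0],[0.3,0,0,0,0],[0.3,0,0,0,0],[0.3,0,0,-1,0],[0.3,0,0,-3,0],[0,0,0,-5,0],[0,0,0,-3,0],[0,0,0,0,0],[0,0,0,0,0],[0,0,0,0,0]]';python3 go.py .3945 .212 .14 -5; python3 go.py .55 .3065 .14 -5
python3 - <<'E'
from rig import viewer
import cv2, numpy as np
d=viewer.grab_frame("scene"); np.savez("pics/scene5.npz",**d); d2=viewer.grab_frame("top"); np.savez("pics/top5.npz",**d2)
out=np.zeros((600,800,3),np.uint8)
out[:,:400]=cv2.resize(d2["frame"][180:300,150:230],(400,600))
out[:,400:]=cv2.resize(d["frame"][205:310,240:310],(400,600))
cv2.imwrite("pics/c5.png",out)
E
```

```text
time: 20.5
ee_pos: [0.4127, 0.3414, 0.1442]
orientation: [0.0, 0.737, 0.676, -0.001]
ft_force: [-0.3, -0.6, -0.6]
gripper_width: 0.0942
finger_force: 0.0
t 20.5 pos [0.4127 0.3414 0.1442] closing -5.0 tilt 0.08 | shift cm [-13.05  -0.69   0.44] yaw -0.0 q7 -0.37 f [-0.3 -0.6 -0.6] w 0.0942
t 20.5 pos [0.4127 0.3414 0.1442] closing -5.0 tilt 0.08 | shift cm [-2.28 13.98  0.42] yaw -0.0 q7 -0.37 f [-0.3 -0.6 -0.6] w 0.0942
```

View pics/c5.png

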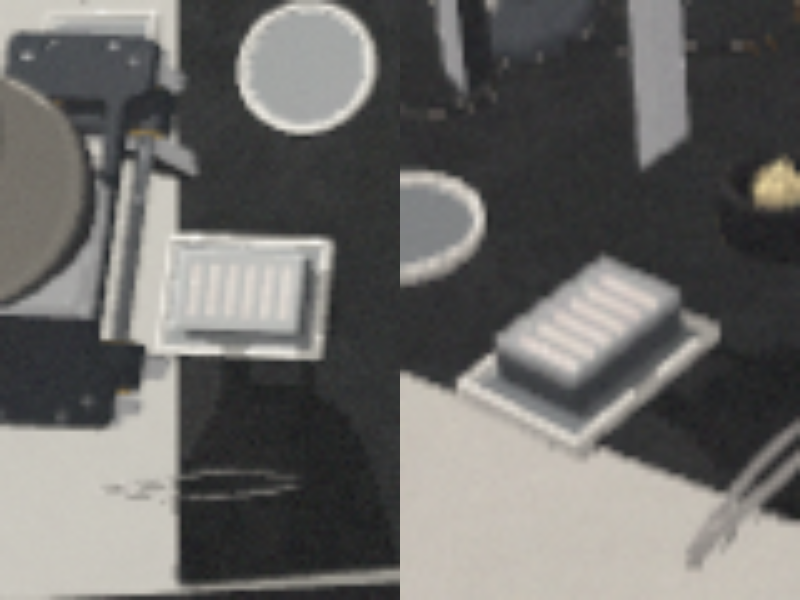

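The box lies flat inside the oblong tray's rim (left crop, around (240,300)). Next is the cleaner.

```bash
python3 -m crank '[[0,-4.4,-0.2,0,0],[0,-4.4,-0.3,0,0],[0,-4.3,-0.2,0,0],[0,0,0,3,0],[0,0,0,3,0],[0,0,0,2,0],[0,0,0,0,0],[0,0,0,0,0],[0,0,0,0,0],[0,0,0,0,0]]';python3 go.py .3945 .212 .023 -5
python3 - <<'E'
from rig import viewer
import cv2, numpy as np
d=viewer.grab_frame("scene"); np.savez("pics/scene6.npz",**d); d2=viewer.grab_frame("top")
out=np.zeros((500,800,3),np.uint8)
out[:,:400]=cv2.resize(d2["frame"][200:280,205:269],(400,500))
out[:,400:]=cv2.resize(d["frame"][190:270,270:334],(400,500))
cv2.imwrite("pics/c6.png",cv2.convertScaleAbs(out,alpha=1.6))
E
```

```text
time: 21.85
ee_pos: [0.3948, 0.2123, 0.0654]
orientation: [-0.0, 0.737, 0.676, 0.0]
ft_force: [0.3, 0.1, -0.5]
gripper_width: 0.0939
finger_force: 0.0
t 21.85 pos [0.3948 0.2123 0.0654] closing -5.0 tilt 0.05 | shift cm [-0.04 -0.03  4.24] yaw 0.0 q7 -0.11 f [ 0.3  0.1 -0.5] w 0.0939
```

View pics/c6.png

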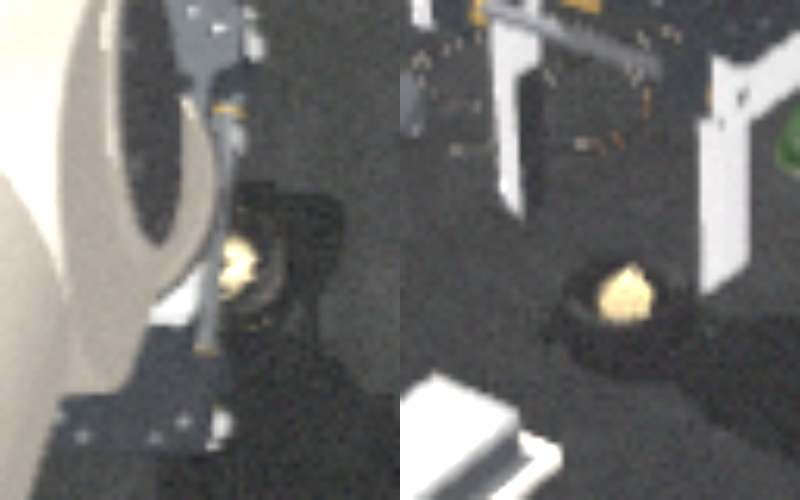

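The pot's top (right crop (622,292)) lies between the fingertips, which are at (515,215) and (710,290). Next I descend and grip.

```bash
python3 -m crank '[[0,0,0,2,0],[0,0,0,1.2,0],[0,0,0,1,0],[0,0,0,0,0],[0.6,0,0,0,0],[0.6,0,0,0,0],[0.6,0,0,0,0],[0.6,0,0,0,0],[0.6,0,0,0,0],[0.6,0,0,0,0]]' 12;  python3 -m crank '[[0.6,0,0,0,0],[0.6,0,0,-1,0],[0.6,0,0,-3,0],[0.6,0,0,-2,0],[0.6,0,0,0,0],[0.6,0,0,0,0],[0.6,0,0,0,0],[0.6,0,0,0,0],[0.6,0,0,0,0],[0.6,0,0,0,0]]';python3 go.py .55 .3065 .06 -5
```

```text
time: 23.2
ee_pos: [0.3948, 0.212, 0.0231]
orientation: [-0.0, 0.737, 0.676, 0.0]
ft_force: [-0.2, 0.2, 3.5]
gripper_width: 0.057
finger_force: 12.0
time: 24.45
ee_pos: [0.3947, 0.2117, 0.0829]
orientation: [0.0, 0.737, 0.676, -0.0]
ft_force: [0.6, 0.4, -0.8]
gripper_width: 0.0565
finger_force: 12.0
t 24.45 pos [0.3947 0.2117 0.0829] closing -5.0 tilt 0.02 | shift cm [10.79 14.64  2.29] yaw -0.0 q7 -0.15 f [ 0.6  0.4 -0.8] w 0.0565
```

```bash
python3 -m crank '[[0.6,2.7,3.7,0,0],[0.6,2.7,3.7,0,0],[0.6,2.7,3.6,0,0],[0.6,2.7,3.6,0,0],[0.6,0,0,0,0],[0.6,0,0,2,0],[0.6,0,0,1.5,0],[0.6,0,0,0,0],[0.6,0,0,0,0],[0.6,0,0,0,0]]';python3 go.py .55 .3065 .026 -5
python3 - <<'E'
from rig import viewer
import cv2, numpy as np
d=viewer.grab_frame("scene"); np.savez("pics/scene7.npz",**d); d2=viewer.grab_frame("top")
out=np.zeros((500,800,3),np.uint8)
out[:,:400]=cv2.resize(d2["frame"][150:230,180:244],(400,500))
out[:,400:]=cv2.resize(d["frame"][190:270,205:269],(400,500))
cv2.imwrite("pics/c7.png",cv2.convertScaleAbs(out,alpha=1.4))
E
```

```text
time: 25.7
ee_pos: [0.5498, 0.3069, 0.0485]
orientation: [-0.0, 0.737, 0.676, 0.0]
ft_force: [0.7, 0.3, -0.8]
gripper_width: 0.0569
finger_force: 12.0
t 25.7 pos [0.5498 0.3069 0.0485] closing -5.0 tilt 0.04 | shift cm [-0.04  0.03  2.25] yaw 0.0 q7 -0.1 f [ 0.7  0.3 -0.8] w 0.0569
```

View pics/c7.png

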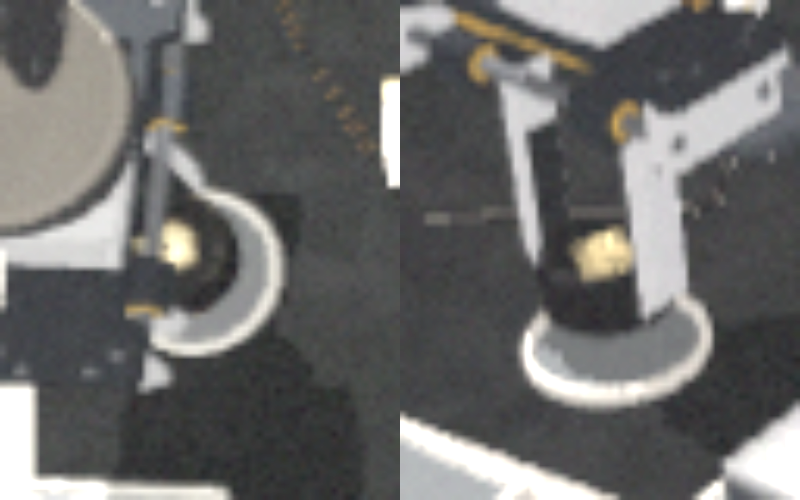

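The pot hangs centred over the large dish (right crop: pot (610,280), tray (618,350)). Next I lower it and release it on contact.

```bash
python3 -m crank '[[0.6,0,0,0.8,0],[0.6,0,0,0.7,0],[0.6,0,0,0.4,0],[0.6,0,0,0.2,0],[0.6,0,0,0.2,0],[0.6,0,0,0,0],[0.6,0,0,0,0],[0.6,0,0,0,0],[0.6,0,0,0,0],[0.6,0,0,0,0]]';python3 go.py .638 -.312 .31 81
```

```text
time: 27.05
ee_pos: [0.5496, 0.3068, 0.0254]
orientation: [-0.0, 0.737, 0.676, 0.0]
ft_force: [-3.7, -1.2, 7.6]
gripper_width: 0.0571
finger_force: 12.0
t 27.05 pos [0.5496 0.3068 0.0254] closing -5.0 tilt 0.03 | shift cm [-60.86  14.19 -28.48] yaw -86.0 q7 -0.08 f [-3.7 -1.2  7.6] w 0.0571
```

```bash
python3 -m crank '[[0.4,0,0,0,0],[0.3,0,0,0,0],[0.3,0,0,0,0],[0.3,0,0,-1,0],[0.3,0,0,-3,0],[0.2,0,0,-5,0],[0,0,0,-5,0],[0,0,0,-5,0],[0,0,0,-5,0],[0,0,0,-5,0]]'; python3 -m crank '[[0,-6,1.4,0,0],[0,-6,1.4,0,0],[0,-6,1.4,0,0],[0,-6,1.4,0,0],[0,-6.1,1.4,0,0],[0,-6.1,1.4,0,0],[0,-6.1,1.4,0,0],[0,-6.1,1.4,0,0],[0,-6.1,1.4,0,0],[0,-6.1,1.4,0,0]]'; python3 -m crank '[[0,0,0,0,-10],[0,0,0,0,-10],[0,0,0,0,-10],[0,0,0,0,-10],[0,0,0,0,-10],[0,0,0,0,-10],[0,0,0,0,-10],[0,0,0,0,-10],[0,0,0,0,-6],[0,0,0,0,0]]';python3 go.py .638 -.312 .12 81
python3 - <<'E'
from rig import viewer
import cv2, numpy as np
d=viewer.grab_frame("scene"); np.savez("pics/scene8.npz",**d); d2=viewer.grab_frame("top"); np.savez("pics/top8.npz",**d2)
out=np.zeros((600,800,3),np.uint8)
out[:,:400]=cv2.resize(d2["frame"][170:260,155:215],(400,600))
out[:,400:]=cv2.resize(d["frame"][215:290,215:265],(400,600))
cv2.imwrite("pics/c8.png",out)
E
```

```text
time: 28.3
ee_pos: [0.5494, 0.3063, 0.3173]
orientation: [-0.0, 0.737, 0.675, 0.0]
ft_force: [0.9, 0.8, -0.1]
gripper_width: 0.0938
finger_force: 0.0
time: 29.55
ee_pos: [0.6362, -0.3106, 0.3156]
orientation: [0.0, 0.737, 0.676, 0.0]
ft_force: [1.7, 0.1, 0.1]
gripper_width: 0.094
finger_force: 0.0
time: 30.8
ee_pos: [0.6359, -0.309, 0.3157]
orientation: [0.0, 0.079, 0.997, -0.0]
ft_force: [-0.4, -1.1, -0.0]
gripper_width: 0.0942
finger_force: 0.0
t 30.8 pos [ 0.6359 -0.309   0.3157] closing 80.9 tilt 0.03 | shift cm [-0.25 -0.26 19.57] yaw -0.1 q7 2.0 f [-0.4 -1.1 -0. ] w 0.0942
```

View pics/c8.png

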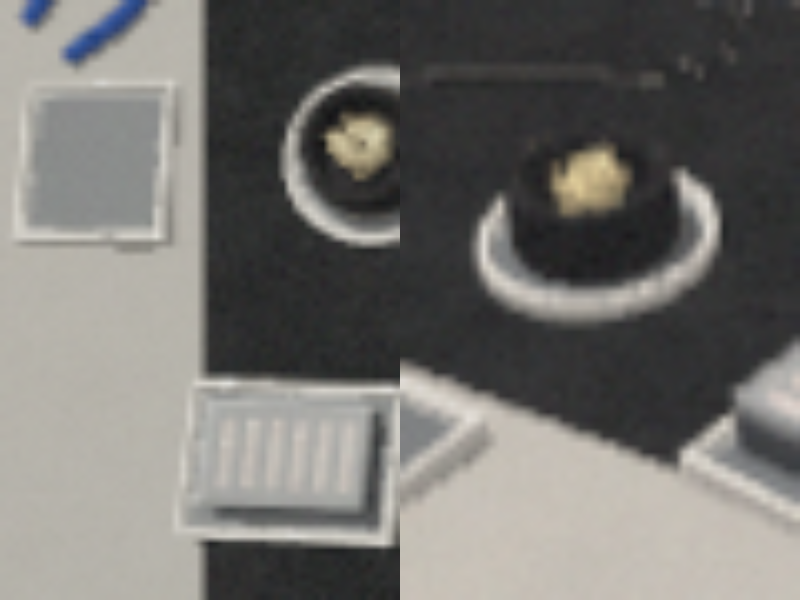

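The cleaner is in its dish (right crop (595,220)) and the box is in its tray. Next is the transformer.

```bash
python3 -m crank '[[0.15,-0.2,-0.2,5,0],[0.15,0,0,5,0],[0.15,0,0,5,0],[0.15,0,0,5,0],[0.15,0,0,3,0],[0.15,0,0,0,0],[0.15,0,0,0,0],[0.15,0,0,0,0],[0.15,0,0,0,0],[0.15,0,0,0,0]]' 30; python3 go.py .638 -.311 .022 81
python3 - <<'E'
from rig import viewer
import cv2, numpy as np
d=viewer.grab_frame("scene"); np.savez("pics/scene9.npz",**d); d2=viewer.grab_frame("top")
out=np.zeros((600,800,3),np.uint8)
out[:,:400]=cv2.resize(d2["frame"][120:180,390:430],(400,600))
out[:,400:]=cv2.resize(d["frame"][120:180,305:345],(400,600))
cv2.imwrite("pics/c9.png",out)
E
```

```text
time: 32.15
ee_pos: [0.6381, -0.311, 0.0856]
orientation: [0.0, 0.078, 0.997, -0.0]
ft_force: [-0.1, -0.4, -0.2]
gripper_width: 0.08
finger_force: 0.0
t 32.15 pos [ 0.6381 -0.311   0.0856] closing 81.0 tilt 0.04 | shift cm [ 0.01 -0.    6.36] yaw 0.0 q7 2.09 f [-0.1 -0.4 -0.2] w 0.08
```

View pics/c9.png

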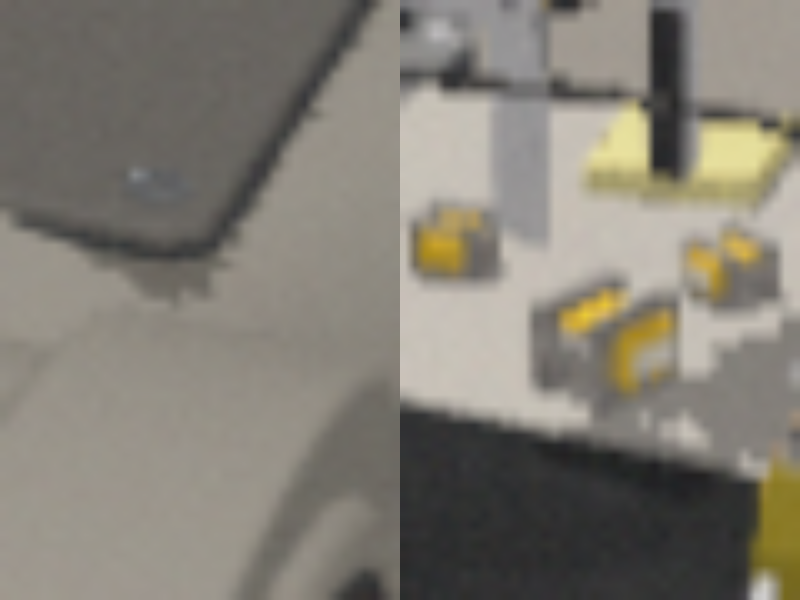

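The transformer's top (right crop (607,310)) lies midway under the fingertips, (520,245) and (672,180). Next I descend and grip.

```bash
python3 -m crank '[[0.15,0,0,2.4,0],[0.15,0,0,2,0],[0.15,0,0,1.2,0],[0.15,0,0,0.8,0],[0.15,0,0,0,0],[0.7,0,0,0,0],[0.7,0,0,0,0],[0.7,0,0,0,0],[0.7,0,0,0,0],[0.7,0,0,0,0]]' 30;  python3 -m crank '[[0.7,0,0,0,0],[0.7,0,0,-0.5,0],[0.7,0,0,-1.5,0],[0.7,0,0,-3,0],[0.7,0,0,-4,0],[0.7,0,0,-5,0],[0.7,0,0,-5,0],[0.7,0,0,-5,0],[0.7,0,0,-5,0],[0.7,0,0,0,0]]';python3 go.py .5525 .4345 .31 87.5
```

```text
time: 33.5
ee_pos: [0.638, -0.3113, 0.0213]
orientation: [0.0, 0.078, 0.997, -0.0]
ft_force: [0.1, -1.8, 3.1]
gripper_width: 0.0448
finger_force: 29.8
time: 34.75
ee_pos: [0.6387, -0.3119, 0.3161]
orientation: [0.003, 0.079, 0.997, -0.001]
ft_force: [-0.5, 0.4, -3.7]
gripper_width: 0.0449
finger_force: 29.8
t 34.75 pos [ 0.6387 -0.3119  0.3161] closing 81.0 tilt 0.37 | shift cm [20.21 72.37  0.4 ] yaw -6.5 q7 2.0 f [-0.5  0.4 -3.7] w 0.0449
```

```bash
python3 -m crank '[[0.7,1.2,4.3,0,0],[0.7,1.4,5,0,0],[0.7,1.5,5.4,0,0],[0.7,1.5,5.4,0,0],[0.7,1.5,5.4,0,0],[0.7,1.5,5.4,0,0],[0.7,1.5,5.4,0,0],[0.7,1.5,5.4,0,0],[0.7,1.5,5.4,0,0],[0.7,1.5,5.4,0,0]]'; python3 -m crank '[[0.7,1.5,5.4,0,0],[0.7,1.5,5.4,0,0],[0.7,1.4,5,0,0],[0.7,1.2,4.1,0,0],[0.7,0,0,0,-6.5],[0.7,0,0,0,0],[0.7,0,0,4,0],[0.7,0,0,5,0],[0.7,0,0,5,0],[0.7,0,0,5,0]]'; python3 go.py .5525 .4345 .05 87.5
```

```text
time: 36.0
ee_pos: [0.5746, 0.232, 0.3104]
orientation: [-0.001, 0.078, 0.997, -0.0]
ft_force: [1.7, -0.2, -3.5]
gripper_width: 0.0449
finger_force: 29.8
time: 37.25
ee_pos: [0.5516, 0.4346, 0.1196]
orientation: [0.0, 0.024, 1.0, -0.0]
ft_force: [0.7, 0.5, -3.1]
gripper_width: 0.0451
finger_force: 29.8
t 37.25 pos [0.5516 0.4346 0.1196] closing 87.3 tilt 0.01 | shift cm [-0.09 -0.    6.96] yaw -0.2 q7 0.94 f [ 0.7  0.5 -3.1] w 0.0451
```

```bash
python3 -m crank '[[0.7,-0.1,0,3,0],[0.7,0,0,3,0],[0.7,0,0,1.5,0],[0.7,0,0,0,0],[0.7,0,0,0,0],[0.7,0,0,0,0],[0.7,0,0,0,0],[0.7,0,0,0,0],[0.7,0,0,0,0],[0.7,0,0,0,0]]'; python3 go.py .5525 .4345 .0245 87.5
python3 - <<'E'
from h import *
from rig import viewer
d=viewer.grab_frame("scene"); s,K,T=d["frame"],d["K"],d["camera_from_world"]
d0=np.load("pics/scene9.npz"); s0=d0["frame"]
def yel(s,b):
    x0,y0,x1,y1=b; g=s[y0:y1,x0:x1].astype(int); m=(g[:,:,2]-g[:,:,0]>50).astype(np.uint8)
    k,l,st,c=cv2.connectedComponentsWithStats(m); return [(st[i].tolist(),(c[i]+[x0,y0]).round(1)) for i in range(1,k) if st[i,4]>5]
print("expected centre px (top face)",proj(K,T,(.5525,.4345,.060)),proj(K,T,(.5525,.4345,.042)))
print(yel(s,(180,225,235,290)))
E
```

```text
time: 38.5
ee_pos: [0.5525, 0.4357, 0.046]
orientation: [-0.0, 0.022, 1.0, -0.0]
ft_force: [0.5, 0.6, -3.5]
gripper_width: 0.045
finger_force: 29.8
t 38.5 pos [0.5525 0.4357 0.046 ] closing 87.5 tilt 0.01 | shift cm [-0.   -0.12  2.15] yaw 0.0 q7 0.97 f [ 0.5  0.6 -3.5] w 0.045
expected centre px (top face) [200.91949956 251.62271446] [202.02408194 257.54066909]
[([5, 0, 10, 7, 23], array([189.2, 228. ])), ([6, 9, 4, 6, 10], array([188. , 235.7])), ([16, 26, 11, 9, 52], array([200.6, 254.3])), ([23, 30, 10, 14, 60], array([206.6, 260.4]))]
```

```bash
python3 -m crank '[[0.7,0,-0.1,0.8,0],[0.7,0,0,0.7,0],[0.7,0,0,0.3,0],[0.7,0,0,0.2,0],[0.7,0,0,0.1,0],[0.7,0,0,0,0],[0.7,0,0,0,0],[0.7,0,0,0,0],[0.7,0,0,0,0],[0.7,0,0,0,0]]'; python3 go.py .5525 .4345 .0245 87.5
```

```text
time: 39.8
ee_pos: [0.5523, 0.4345, 0.0264]
orientation: [-0.0, 0.022, 1.0, -0.0]
ft_force: [-9.8, -6.8, 19.7]
gripper_width: 0.0446
finger_force: 29.8
t 39.8 pos [0.5523 0.4345 0.0264] closing 87.5 tilt 0.04 | shift cm [-0.02  0.    0.19] yaw -0.0 q7 0.97 f [-9.8 -6.8 19.7] w 0.0446
```

```bash
python3 -m crank '[[0.5,0,0,0,0],[0.35,0,0,0,0],[0.25,0,0,0,0],[0.25,0,0,0,0],[0.25,0,0,-1,0],[0.25,0,0,-3,0],[0.2,0,0,-5,0],[0,0,0,-6,0],[0,0,0,-6,0],[0,0,0,-6,0]]'; python3 -m crank '[[0,0,-5.5,0,0],[0,0,-5.5,0,0],[0,0,-5.5,0,0],[0,0,-5.5,0,0],[0,0,-5.5,0,0],[0,0,-5.5,0,0],[0,0,-5.5,0,0],[0,0,-5.5,0,0],[0,0,-5.5,0,0],[0,0,-5.5,0,0]]'
python3 - <<'E'
from h import *
from rig import viewer
for n in("scene","top"): np.savez(f"pics/{n}F.npz",**viewer.grab_frame(n))
s,Ks,Ts=load("pics/sceneF.npz"); t,K,T=load("pics/topF.npz")
def yel(s,b,th=50):
    x0,y0,x1,y1=b; g=s[y0:y1,x0:x1].astype(int); m=(g[:,:,2]-g[:,:,0]>th).astype(np.uint8)
    k,l,st,c=cv2.connectedComponentsWithStats(m); return [(st[i].tolist(),(c[i]+[x0,y0]).round(1)) for i in range(1,k) if st[i,4]>5]
print("exp scene",proj(Ks,Ts,(.5525,.4345,.039)),"top",proj(K,T,(.5525,.4345,.039)))
print(yel(s,(180,238,235,295))); print(yel(t,(150,175,190,212)))
# same for the initial pose as a reference
t0=load("pics/top0.npz")[0]; s9=load("pics/scene1.npz")[0]
print("ref top",yel(t0,(403,140,424,170)),"exp",proj(K,T,(.638,-.311,.036)))
print("ref scene",yel(s9,(316,140,334,165)),"exp",proj(Ks,Ts,(.638,-.311,.036)))
print("tin top",yel(t,(455,185,480,215),12),"exp",proj(K,T,(.495,-.463,.016)))
E
python3 go.py .5 0 .31 87.5
```

```text
time: 41.05
ee_pos: [0.5523, 0.4344, 0.298]
orientation: [0.0, 0.022, 1.0, 0.0]
ft_force: [0.6, 0.5, -0.8]
gripper_width: 0.0938
finger_force: 0.0
time: 42.3
ee_pos: [0.5282, -0.1166, 0.2959]
orientation: [0.001, 0.022, 1.0, 0.0]
ft_force: [0.9, -0.1, -0.3]
gripper_width: 0.0943
finger_force: 0.0
exp scene [202.20635627 258.51722935] top [164.13201942 191.47613464]
[([16, 19, 13, 9, 61], array([202.1, 260.7])), ([24, 23, 11, 14, 61], array([208.2, 266.7]))]
[([11, 9, 11, 2, 21], array([165.8, 184.5])), ([9, 13, 12, 7, 71], array([164.7, 191.3])), ([9, 23, 13, 4, 36], array([164.8, 199.1]))]
ref top [([7, 6, 9, 3, 10], array([414.4, 146.9])), ([5, 10, 11, 7, 66], array([413. , 153.2])), ([3, 19, 12, 4, 36], array([411.5, 160.7]))] exp [413.56177442 153.45327387]
ref scene [([5, 9, 7, 4, 18], array([324.1, 150.6])), ([10, 11, 7, 8, 27], array([328.4, 154.1]))] exp [324.16924888 148.76444348]
tin top [([7, 7, 12, 12, 105], array([467.2, 197.8])), ([0, 16, 4, 14, 24], array([455.8, 207.8]))] exp [467.65063617 198.80225914]
t 42.4 pos [ 0.5274 -0.121   0.2961] closing 87.1 tilt 0.09 | shift cm [ 3.35 11.94 -1.41] yaw -0.4 q7 1.74 f [-0.3  0.4 -0.5] w 0.0941
```

Run:
```python
from h import *
s,Ks,Ts=load("pics/sceneF.npz"); t,K,T=load("pics/topF.npz")
print(tri(K,T,(164.7,191.3),Ks,Ts,(202.1,260.7)), tri(K,T,(413,153.2),Ks,Ts,(324.1,150.6)))
print(tri(K,T,(164.8,199.1),Ks,Ts,(208.2,266.7)), tri(K,T,(411.5,160.7),Ks,Ts,(328.4,154.1)))
def show(im,x0,y0,x1,y1):
    for y in range(y0,y1):
        r=""
        for x in range(x0,x1):
            b,g,rr=map(int,im[y,x]); v=(b+g+rr)//3
            r+="Y" if rr-b>50 else ("#" if v>205 else "." if v>178 else "o" if v>140 else "x" if v>100 else "@")
        print(y,r)
show(t,154,178,184,212); show(s,182,244,228,288)
```

```text
(array([0.55425261, 0.43525485, 0.03231271]), np.float64(0.0011510785391329484)) (array([ 0.64066622, -0.31243675,  0.0274865 ]), np.float64(0.0025499000619550152))
(array([0.53291   , 0.43752354, 0.02366256]), np.float64(0.0005666393354009221)) (array([ 0.61938495, -0.30796003,  0.01894579]), np.float64(0.003301353698521451))
178 ..........o@@@xxo.............
179 ..........oxxxo...............
180 ............oo................
181 ..............................
182 ...............###........#...
183 .......ooooooooooooooooooo.oo.
184 .......YYYYYYYYYYoooooooo..oo.
185 ...ooooYYYYYYYYYYYxxooooo..oo.
186 ...oooooooooooooooxxxoooo.ooo.
187 ..oooooooxoooooooox@xxxoo.ooo.
188 ...ox@xYYYYYxxxxxxxxx@xxo.ooo.
189 ....oxYYYYYYYYYYYxxxx@@xo.oxo.
190 ....ooYYYYYYYYYYYoox@@@xo#oxo.
191 ....ooYYYYYYYYYYYoox@@@xo#ooo.
192 ....ooYYYYYYYYYYYooxx@@xo#oo..
193 ...oooYYYYYYYYYYYoox@@@xo#oo..
194 ..ooxYYYYYYYYYYYooox@@@xo#oo..
195 ..ooooooooooooooooxx@@@xo#oo..
196 .oooooooooooooooox@@@@@xo.oo..
197 .ooxxooooooooooooxx@@@xo..oo..
198 ..ooxYYYYYYYYYYYx@@@@@xo..oo..
199 ...#oYYYYYYYYYYYY@@@@@xo..oo..
2
[... 1962 characters left out ...]
..oxxxx@@@xxxxxYY@@@@@x...oooxo......
275 .....oooo.#..oxxxx@xxxx@@@@@@@x.#oooooo.......
276 .......oooo.#..oxxxxxx@@@@@@@x..ooooo.........
277 .........oooo.#..oxxxx@@@@@x...ooooo..........
278 ...........oooo.#..oxxxx@@o.#ooooo............
279 .............oooo.#..oxxxo..ooooo.............
280 ...............oooo.##.o...oooxo..............
281 ..................ooo.##.oooooo...............
282 ...................oooo.ooooo.................
283 ....................ooooooxo..................
284 .......................ooxo...................
285 .........................o....................
286 ..............................................
287 ..............................................
```

```bash
python3 -c "
from rig import finish_job
print(finish_job())"
```

```text
the job is handed in; nothing more can be done
None
```

The job is handed in after about 42 s of robot time: tin, tip cleaner, tip box and transformer each stand released in their own trays by my camera checks, and the arm never went near the pliers or tweezers; the judge's verdict was not shown, and the transformer's height was the least certain reading (about 4.8 mm above where it stood, limit 5.5 mm).

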